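# Thread the keyed spacer collars on the collimation post and snap the keeper shut

### The arm

A 7-joint arm with a two-finger parallel gripper is mounted at the origin on the work surface. World frame = base frame: x ahead of the robot, y to its left, z up, the work surface at z = 0. Lengths are in m, angles in rad, forces in N, time in s.
With the tool pointing down it reaches from about 0.425 to 0.925 m from the base axis. Payload 6.8 kg.
Tool frame: the origin (TCP) lies at the very end of the fingers, on their centre line; the grasp point (between the pads) lies 19 mm behind it (grip_point_offset is the distance from the TCP to the grasp point, in m); z points along the fingers, y is the line along which they close (so a half turn about z gives the same grasp; the last joint's range is limited). The gripper opens to 85 mm and grips with 20 to 120 N. Pads are 22 mm wide; open, the fingers measure 114 mm over their backs; the gripper's body (76 mm by 85 mm) begins 54 mm behind the grasp point. The pads swing forward as they close: fully open they stand 13 mm farther back than shut.
Start: joints at [-1.328, 0.477, 0.022, 1.555, -0.011, 1.109, -0.083], TCP at [0.232, 0.634, 0.231] pointing down, gripper open.
Joint ranges: [-2.96, 2.96], [-0.34, 2.1], [-1.41, 1.46], [0.24, 2.44], [-1.37, 4.51], [0.17, 1.92], [-2.96, 2.96]. Speed limits (rad/s): [2.39, 2.39, 3.14, 3.14, 3.14, 3.14, 3.14].

### API

Orientations are given as a unit quaternion [w, x, y, z].
In Python, from station import * gives the robot as it stands.
- The arm moves only by the tool carry_out, never from a script. Its argument "rows" is text: rows parted by semicolons, each of 4 numbers parted by spaces: the shift along the world's x, y, z in mm, then the turn about the world's z in degrees. In form: dx dy dz yaw; .... A call has 1 to 10 rows; each row shifts and turns the commanded pose from where the row before left it; what a row does not reach is not made up. A row lasts 1/8 s, in which the tool goes at most 62.5 mm and 10.7 degrees, less where a joint would pass 70% of its speed; a pose out of reach is approached as far as the arm can. A call is refused whole if a number of a shift passes 62.5 or a number of a turn 10.7, either way. A call with a gripper value outside its range is refused whole. "claw" is the finger opening in mm, from 0 to 85.4, set as the call begins (left out, the last holds). The fingers move at their own pace and stop on an object; "force" is the grip in N (left out, the last holds). Time passes only in rows, so rows that do not move let the fingers close. It gives the time, the measured TCP pose, the force, the opening and the grip force at its end, in the units of the state.
- get_obs(): the state, without advancing time (a new reading comes with each control period).
- read_camera(name): name is "scene" or "top" or "wrist"; returns a dict with "img" (384x512x3 uint8, blue, green, red), "fov_y" (degrees; the focal length in pixels is half the picture's height over the tangent of half this angle, whatever the lens; pixels are square), "cx", "cy" (the principal point, pixels), "distortion" ([k1, k2, p1, p2, k3] as OpenCV has them; the pictures are not rectified), "world_to_cam" (4x4, takes a point from world to camera coordinates). Camera axes: x right, y up, looking along -z (the intrinsics and any distortion apply to the point x, -y, -z); pixel columns grow to the right and rows downward; lengths in m; the calibration is good to about 2 mm. A picture is of the moment at which its call begins. There is no depth.
- hand_in(): hands the job in; it is judged then, once.
Trained networks look in the newest picture that a camera, given by its name, has taken for a name from the list of things; names that differ only in an ending like _2 or _b are one class to them, and where a whole thing is asked for, a point or a joint stands for the part that bears it (a point fixed in the world has none). Each returns a list of dicts, best first, with "confidence" (0 to 1); they miss things now and then, are a little off and sometimes report something else, mostly with a low value. They report only what shows in the picture. A call takes as long as a camera call. They do not tell look-alikes from the thing itself.
- recognise(camera, thing): "centre" ([column, row] in pixels, amid what is visible of it).
- outline_of(camera, thing): "pixels" (384x512 bool, what is visible of it) and "centre" ([column, row] in pixels, amid what is visible of it).
- place_of(camera, thing): "centre" ([column, row] in pixels: a listed point, or the origin of a listed thing).
The state is a dict: "t": time; "q": joint angles; "joint_vel": joint speeds; "joint_torque": joint torques, N m; "eef_pos": TCP position; "tool_rot": TCP orientation; "contact_force": force on the tool from outside, world axes, zero at the start; "torque": the same for the moment, N m; "gripper_width": opening from 0.0 (shut) to 1.0 (fully open); "grasp_force": force on a finger pad.
Only numpy, scipy, OpenCV 4.12 (cv2) and the standard library are available. Lean on these libraries where they do the work, as an engineer would, in place of code of your own. Each camera call takes 0.05 s, during which the arm holds its last target. There are 200 camera calls.

### The job

Thread the thick keyed collar and then the thin one down the keyed post until each is fully home, the thick one on the shoulder and the thin one flat on top of it; the key's direction has to be found. Then swing the brass keeper down over them and press it until its plunger snaps and holds it shut. Leave the other things on the table where they stand.

Things in the scene. Friction and masses are not known exactly. Their poses are not given: they have to be found in the camera images.
- thick_collar: the thick aluminium collar, 26 mm thick, lying flat. 79 mm long in its x; 56 mm across the two flats facing its +y and -y (60 mm long: grip there). Bore 35 mm across (octagonal), with one keyway on its +x side: 11 mm wide, reaching 23 mm from the bore's axis. Origin: bore axis, at the underside; z up.
- thin_collar: the thin aluminium collar, 20 mm thick, lying flat. 79 mm long in its x; 56 mm across the two flats facing its +y and -y (60 mm long: grip there). Bore 35 mm across (octagonal), with one keyway on its +x side: 11 mm wide, reaching 23 mm from the bore's axis. Origin: bore axis, at the underside; z up.
- shoulder (a point): on the post's axis, on the round shoulder (52 mm wide, 27 mm above the table) where the collars come home; fixed to the stand; z up, x towards the keeper's hinge. Base plate 12 mm thick, 110 mm wide in y. Detent block (77 to 91 mm from the axis on the -x side) and hinge cheeks (74 to 96 mm on the +x side) rise 65 mm above it.
- post_tip (a point): top of the steel post, 60 mm above the shoulder. Post 31 mm in diameter; its top 8 mm tapers to 16 mm. It is plain down to 44 mm above the shoulder; there its one key starts: 8 mm wide, out to 20 mm from the axis, down to the shoulder.
- key_middle (a point): 44 mm above the shoulder, on the stand's +x side: middle of the arc where the key's top may be. The post turns stiffly (0.25 N m) and was left at an unknown angle, so the key points up to 0.45 rad to either side of this direction; the true angle is not reported. A collar turned wrongly rests on the key's top.
- keeper (a joint): angle of the keeper, a flat brass frame 150 mm long, 74 mm wide, 8 mm thick, with a window 38 mm wide for the post: 0 shut and level, just above both collars; 1.57 upright. Its stiff hinge stays where left. At about 0.09 its free edge meets a spring plunger; about 8 N down at the free end snaps it past and it is held at 0.
- keeper_hinge (a point): on the keeper's hinge axis (level, along the stand's y), midway along it: 85 mm from the post's axis, 51.5 mm above the shoulder
- keeper_bar (a point): middle of the bar at the keeper's free end (25 mm wide, 74 mm long, 8 mm thick), at mid thickness, 135.5 mm from the hinge axis; its z is the frame's outer face normal (up when shut), its -x points away from the hinge
- eyepiece: brass eyepiece standing upright, 48 mm diameter, 80 mm tall; origin: centre of its underside (bystander)
- eyecup: black ebonite eyecup, open cup, 64 mm diameter, 42 mm tall; origin: centre of its underside (bystander)
- sight_tube: silver sight tube standing upright, 36 mm diameter, 130 mm tall; origin: centre of its underside (bystander)
- thumbscrew: large nickel thumbscrew standing on its 48 mm head, 62 mm tall; origin: centre of its underside (bystander)
- screwdriver: screwdriver lying flat, 170 mm long (bystander)
- plain_ring: plain round ring lying flat, 66 mm outside, 48 mm bore, 16 mm thick, no keyway; origin: centre of its underside (bystander)
Things that resemble listed ones, but are neither listed nor needed, are in the scene too. Leave any orange look-alike of the part that bears shoulder alone.

How it is judged:
On the way, in this order (a step that is already met when the one before it is completed fails the run):
1. the thick collar is home on the shoulder (z of thick_collar in the frame of shoulder between -0.003 and 0.003 m and horizontal distance between thick_collar and shoulder below 0.004 m and angle between thick_collar's own z axis and vertical below 0.08 rad), for 0.2 s.
2. the thin collar is home on top of the thick one (all of step 1 and z of thin_collar in the frame of shoulder between 0.023 and 0.029 m and horizontal distance between thin_collar and shoulder below 0.004 m and angle between thin_collar's own z axis and vertical below 0.08 rad), for 0.2 s.
3. the keeper has snapped shut (value of joint keeper below 0.03 rad), for 0.2 s.
At the end, for the whole second after the job is handed in: The thick collar lies flat on the shoulder and the thin collar flat on top of it, each within 3 mm of its home height, within 4 mm of the post's axis, tilted less than 0.08 rad and at rest, and the keeper is snapped shut (below 0.03 rad) (all of step 2 and value of joint keeper below 0.03 rad and linear speed of each of thick_collar, thin_collar below 0.02 m/s); the robot touches nothing.
It fails at once if a bystander is moved by more than 40 mm (distance of any of eyepiece, eyecup, sight_tube, thumbscrew, screwdriver, plain_ring from where it was at the start of the episode above 0.04 m).
It also fails if it takes over 72 s, if anything falls off the work surface, if the arm or the gripper's body presses on something with over 40 N, if the wrist force passes 120 N, or if a joint passes its speed limit or range.

## Working session

There is one attempt and no reset: what is moved stays moved. The work goes in short steps, Python scripts to look and compute and a tool call to move; the robot and the scene stay as the last step left them, time stands still between calls to the robot, and variables do not carry over. Pictures are saved under pics/ and viewed, at most 10 in all, crops included, and the job is handed in when it is done.

Besides the shell and the picture viewer there is one more tool, called after "Emit:" by a JSON object that holds its "fn" and its "kwargs", one argument or row to a line. carry_out: Moves the arm, as the interface text tells. Its arguments: {"type":"object","properties":{"rows":{"type":"string"},"claw":{"type":"number"},"force":{"type":"number"}},"required":["rows"]}

```bash
ls; mkdir -p pics; cat > h.py <<'E'
from station import *
import numpy as np, cv2
def cam(n):
    c=read_camera(n); return c
def K(c):
    f=192/np.tan(np.radians(c["fov_y"])/2); return np.array([[f,0,c["cx"]],[0,f,c["cy"]],[0,0,1.]])
def ray(c,px):
    p=cv2.undistortPoints(np.array([[px]],float),K(c),np.array(c["distortion"],float))[0,0]
    T=np.array(c["world_to_cam"]);R=T[:3,:3]
    return -R.T@T[:3,3], R.T@np.array([p[0],-p[1],-1.])
def onz(c,px,z):
    o,d=ray(c,px); return (o+d*(z-o[2])/d[2])
def proj(c,P):
    T=np.array(c["world_to_cam"]);q=(T[:3,:3]@np.atleast_2d(P).T).T+T[:3,3]
    q=q*[1,-1,-1]
    return cv2.projectPoints(q,np.zeros(3),np.zeros(3),K(c),np.array(c["distortion"],float))[0][:,0]
def tri(l):
    A=np.zeros((3,3));b=np.zeros(3)
    for c,px in l:
        o,d=ray(c,px);d=d/np.linalg.norm(d);M=np.eye(3)-np.outer(d,d);A+=M;b+=M@o
    return np.linalg.solve(A,b)
E
python3 - <<'E'
from h import *
np.set_printoptions(precision=3,suppress=True)
a=cam("scene");b=cam("top")
cv2.imwrite("pics/a.png",np.hstack([a["img"]]));cv2.imwrite("pics/b.png",b["img"])
for n,c in(("scene",a),("top",b)):
  for t in["thick_collar","thin_collar","shoulder","post_tip","key_middle","keeper_hinge","keeper_bar","plain_ring","eyepiece","eyecup","sight_tube","thumbscrew","screwdriver"]:
    z=dict(shoulder=.027,post_tip=.087,key_middle=.071,keeper_hinge=.0785,keeper_bar=.2).get(t,0)
    print(n,t,[(np.round(r["centre"]).tolist(),round(r["confidence"],2),np.round(onz(c,r["centre"],z)[:2],3).tolist()) for r in place_of(n,t)[:4]])
E
```

```text
pics
scene thick_collar [([349.0, 206.0], 0.78, [0.485, 0.253]), ([144.0, 257.0], 0.56, [0.527, -0.288]), ([137.0, 297.0], 0.44, [0.64, -0.309])]
scene thin_collar [([148.0, 257.0], 0.78, [0.53, -0.28]), ([162.0, 217.0], 0.5, [0.395, -0.235])]
scene shoulder [([110.0, 174.0], 0.97, [0.192, -0.358]), ([331.0, 144.0], 0.93, [0.208, 0.328]), ([249.0, 227.0], 0.8, [0.522, -0.036]), ([397.0, 239.0], 0.74, [0.659, 0.281])]
scene post_tip [([106.0, 157.0], 0.77, [0.198, -0.358]), ([394.0, 241.0], 0.69, [0.715, 0.221]), ([247.0, 206.0], 0.65, [0.517, -0.041]), ([335.0, 129.0], 0.57, [0.218, 0.329])]
scene key_middle [([334.0, 135.0], 0.98, [0.227, 0.324]), ([104.0, 168.0], 0.93, [0.229, -0.365]), ([246.0, 216.0], 0.81, [0.534, -0.048]), ([148.0, 259.0], 0.22, [0.608, -0.273])]
scene keeper_hinge [([247.0, 234.0], 0.98, [0.6, -0.063]), ([335.0, 147.0], 0.91, [0.308, 0.288])]
scene keeper_bar [([107.0, 150.0], 0.92, [0.366, -0.329]), ([246.0, 184.0], 0.85, [0.587, -0.059]), ([330.0, 121.0], 0.79, [0.374, 0.225]), ([162.0, 213.0], 0.43, [0.633, -0.23])]
scene plain_ring [([103.0, 229.0], 0.79, 
[... 929 characters left out ...]
537, -0.045]), ([382.0, 261.0], 0.55, [0.223, -0.356])]
top keeper_hinge [([136.0, 237.0], 0.86, [0.289, 0.301]), ([270.0, 122.0], 0.8, [0.603, -0.062]), ([384.0, 236.0], 0.6, [0.287, -0.362])]
top keeper_bar [([275.0, 107.0], 0.94, [0.604, -0.068]), ([383.0, 290.0], 0.94, [0.168, -0.309]), ([118.0, 282.0], 0.84, [0.189, 0.299])]
top plain_ring [([378.0, 199.0], 0.62, [0.392, -0.377])]
top eyepiece [([351.0, 116.0], 0.65, [0.646, -0.308])]
top eyecup [([328.0, 200.0], 0.8, [0.39, -0.232])]
top sight_tube [([152.0, 121.0], 0.85, [0.634, 0.292])]
top thumbscrew [([172.0, 201.0], 0.78, [0.391, 0.225])]
top screwdriver [([128.0, 198.0], 0.73, [0.4, 0.356]), ([262.0, 148.0], 0.52, [0.55, -0.04])]
```

View pics/a.png

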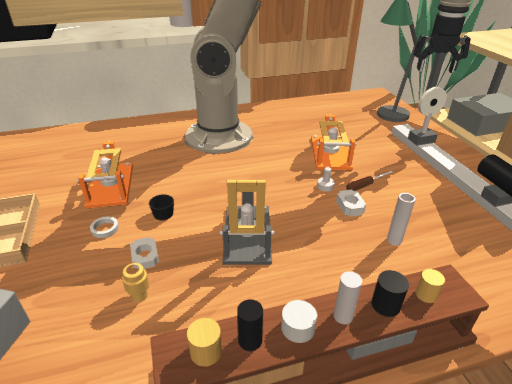

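View pics/b.png

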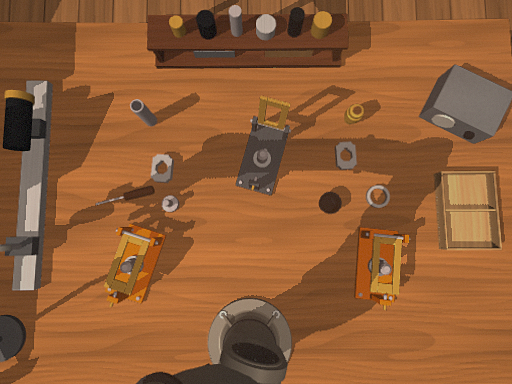

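The grey stand at (262,157) in the top view is the real one; the two orange ones are look-alikes. Both collars lie flat, at (162,168) and (346,155). I'll move over the left one to look from close by.

Emit:
{"fn": "carry_out", "kwargs": {
  "rows": "28 -46 0 0;28 -46 0 0;28 -46 0 0;28 -46 0 0;28 -46 0 0;28 -46 0 0;28 -46 0 0;14 -40 0 0;0 0 0 0;0 0 0 0",
  "claw": 85,
  "force": 40
}}

```text
t: 2.65
eef_pos: [0.4417, 0.2727, 0.2315]
tool_rot: [-0.0, 0.174, 0.985, 0.0]
contact_force: [-0.4, -0.3, -1.0]
gripper_width: 0.998
grasp_force: 0.0
```

```bash
python3 - <<'E'
from h import *
o=get_obs();print(o["eef_pos"],o["tool_rot"],o["q"])
c=cam("wrist");cv2.imwrite("pics/c.png",c["img"])
print(np.round(c["world_to_cam"],3),c["fov_y"])
for t in["thick_collar","thin_collar"]:
    print(t,[(r["centre"],r["confidence"],onz(c,r["centre"],0)) for r in place_of("wrist",t)])
a=cam("scene");cv2.imwrite("pics/d.png",cv2.resize(a["img"][150:280,80:400],None,fx=2.5,fy=2.5,interpolation=cv2.INTER_CUBIC))
E
```

```text
[0.44173689 0.27271901 0.23151372] [-8.49900260e-06  1.74263379e-01  9.84698985e-01  4.27943623e-04] [-0.81519073  0.2187243   0.165718    1.93439635 -0.04350065  0.99118983
  0.59094267]
[[ 0.344  0.939  0.001 -0.409]
 [-0.904  0.331 -0.27   0.344]
 [-0.254  0.092  0.963 -0.291]
 [ 0.     0.     0.     1.   ]] 58.889415948951154
thick_collar [([251.0, 198.9], 0.67, array([0.48459244, 0.25268681, 0.        ]))]
thin_collar [([251.8, 198.5], 0.51, array([0.48445775, 0.25371747, 0.        ]))]
```

View pics/c.png

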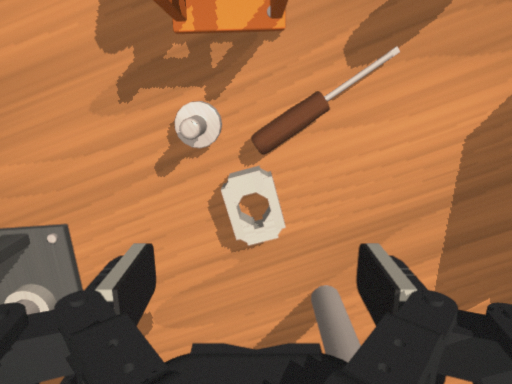

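The wrist picture shows the left collar, centred at (253,206), with its keyway at its lower side (258,222). Next I'll fit prism silhouettes to both collars for pose and thickness.

```bash
cat >> h.py <<'E'
from scipy.optimize import minimize
def prism(p,h,z0=0):
    x,y,a=p; P=[]
    for X,Y in[(39.5,18.5),(30,28),(-30,28),(-39.5,18.5),(-39.5,-18.5),(-30,-28),(30,-28),(39.5,-18.5)]:
        X/=1e3;Y/=1e3
        for z in(z0,z0+h): P.append([x+X*np.cos(a)-Y*np.sin(a),y+X*np.sin(a)+Y*np.cos(a),z])
    return np.array(P)
def fit(c,mask,p0,h,z0=0):
    cs,_=cv2.findContours(mask.astype(np.uint8),0,2)
    hull=cv2.convexHull(max(cs,key=cv2.contourArea))
    M=np.zeros((1536,2048),np.uint8);cv2.fillPoly(M,[hull*4+2],1)
    def f(p):
        N=np.zeros_like(M);q=cv2.convexHull((proj(c,prism(p,h,z0))*4+2).astype(np.float32))
        cv2.fillPoly(N,[np.round(q).astype(int)],1);return 1-(M&N).sum()/(M|N).sum()
    best=None
    for a in np.arange(-1.5,1.6,.3):
        s=np.array([[0,0,0],[.01,0,0],[0,.01,0],[0,0,.3]])+[p0[0],p0[1],a]
        r=minimize(f,s[0],method="Nelder-Mead",options=dict(initial_simplex=s,xatol=1e-4,fatol=1e-4))
        if best is None or r.fun<best.fun:best=r
    return np.round(best.x,4),round(best.fun,4)
E
python3 - <<'E'
from h import *
for n,p0 in(("wrist",(.487,.254)),("scene",(.487,.254)),("scene",(.526,-.28))):
    c=cam(n)
    pool=outline_of(n,"thick_collar")+outline_of(n,"thin_collar")
    w=proj(c,[[*p0,.01]])[0]
    r=min(pool,key=lambda r:np.linalg.norm(np.array(r["centre"])-w))
    print(n,r["centre"],w,r["pixels"].sum(),[fit(c,r["pixels"],p0,h) for h in(.026,.020)])
    
E
```

```text
wrist [245.5, 212.8] [252.43512027 203.57498083] 2922 [(array([ 0.4886,  0.2542, -0.0729]), np.float64(0.0484)), (array([0.4892, 0.2535, 3.0592]), np.float64(0.0334))]
scene [350.1, 200.4] [350.39242155 202.96526301] 627 [(array([0.4863, 0.253 , 3.1013]), np.float64(0.0402)), (array([ 0.4837,  0.2547, -0.055 ]), np.float64(0.0923))]
scene [144.4, 250.9] [146.75369805 252.94148107] 668 [(array([ 0.5237, -0.2861,  0.0494]), np.float64(0.1337)), (array([ 0.5227, -0.2864,  0.0454]), np.float64(0.0785))]
```

View pics/d.png

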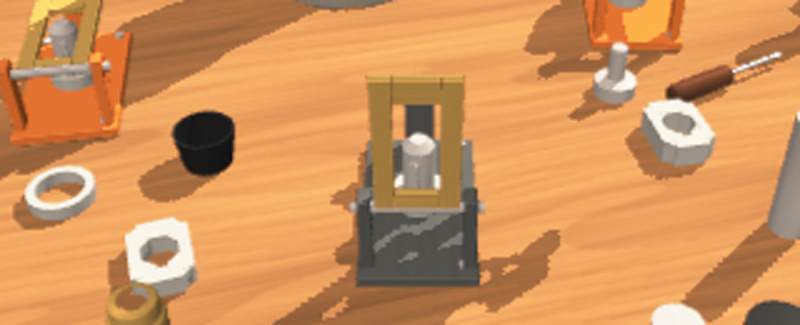

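The silhouette fits and the view agree: the left collar is thick, the right one thin. I'll grip the thick one, which has yaw of about -4°.

Emit:
{"fn": "carry_out", "kwargs": {
  "rows": "23 -10 -20 8;23 -9 -30 8;0 0 -50 0;0 0 -50 0;0 0 -40 0;0 0 -25 0;0 0 -14 0;0 0 0 0;0 0 0 0"
}}

```text
t: 4.42
eef_pos: [0.4888, 0.2533, 0.0033]
tool_rot: [0.001, 0.036, 0.999, 0.001]
contact_force: [0.2, -0.1, 0.4]
gripper_width: 0.995
grasp_force: 0.0
```

Emit:
{"fn": "carry_out", "kwargs": {
  "rows": "0 0 0 0;0 0 0 0;0 0 0 0;0 0 0 0;0 0 0 0;0 0 0 0",
  "claw": 40,
  "force": 50
}}

```text
t: 5.18
eef_pos: [0.4885, 0.2533, 0.0033]
tool_rot: [0.001, 0.036, 0.999, 0.0]
contact_force: [-0.4, -0.3, 5.3]
gripper_width: 0.643
grasp_force: 52.9
```

Emit:
{"fn": "carry_out", "kwargs": {
  "rows": "0 0 20 0;0 0 50 0;0 0 60 0;7 -31 0 10;7 -31 0 10;7 -31 0 10;7 -31 0 10;7 -31 0 10;7 -31 0 10;9 -32 0 10"
}}

```text
t: 6.42
eef_pos: [0.5387, 0.0339, 0.1324]
tool_rot: [-0.0, -0.546, 0.838, 0.0]
contact_force: [0.2, 0.4, -2.2]
gripper_width: 0.639
grasp_force: 54.1
```

Emit:
{"fn": "carry_out", "kwargs": {
  "rows": "0 0 0 2;0 0 0 0;0 0 0 0"
}}

```text
t: 6.8
eef_pos: [0.5386, 0.0362, 0.1323]
tool_rot: [0.0, -0.559, 0.829, 0.0]
contact_force: [0.1, -0.2, -2.0]
gripper_width: 0.648
grasp_force: 54.1
```

```bash
python3 - <<'E'
from h import *
np.set_printoptions(precision=4,suppress=True)
o=get_obs();print(o["eef_pos"],o["tool_rot"],o["gripper_width"])
c=cam("wrist");cv2.imwrite("pics/e.png",cv2.resize(c["img"],None,fx=1.5,fy=1.5,interpolation=cv2.INTER_CUBIC))
for t,z in(("shoulder",.027),("post_tip",.087),("key_middle",.071),("keeper_hinge",.0785)):
    print(t,[(r["centre"],r["confidence"],onz(c,r["centre"],z)) for r in place_of("wrist",t)[:2]])
E
```

```text
[0.5386 0.0362 0.1323] [ 0.     -0.5587  0.8293  0.0003] 0.6480647771912796
shoulder []
post_tip [([246.7, 74.7], 0.63, array([ 0.5137, -0.0368,  0.087 ]))]
key_middle [([217.3, 79.4], 0.8, array([ 0.5303, -0.0417,  0.071 ]))]
keeper_hinge [([92.9, 90.2], 0.94, array([ 0.5955, -0.0616,  0.0785]))]
```

View pics/e.png

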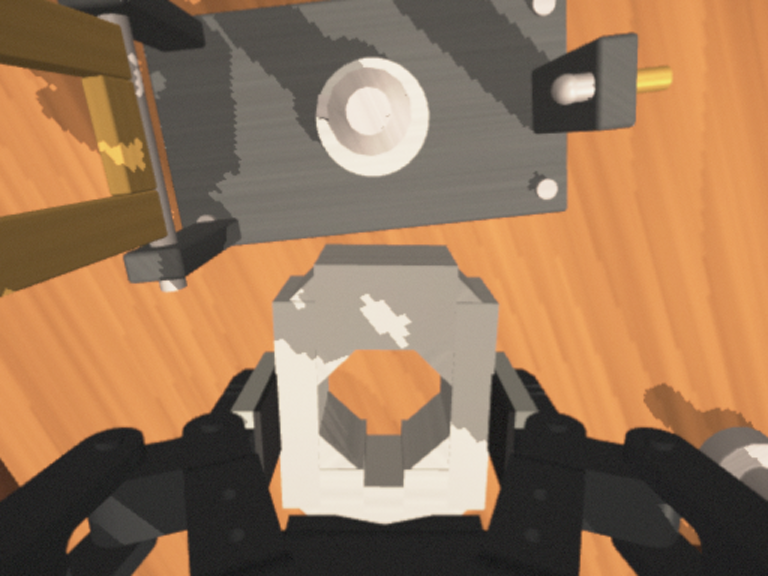

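The wrist picture shows the post tip at (367,110), the shoulder disk around (373,118), the detent block at the right and the hinge at the left. The collar is held with its keyway at the bottom (384,460). I'll zoom in on the post.

```bash
python3 - <<'E'
from h import *
c=cam("wrist")
i=c["img"][25:130,195:305]
g=cv2.resize(i,None,fx=5.5,fy=5.5,interpolation=cv2.INTER_CUBIC)
cv2.imwrite("pics/f.png",cv2.convertScaleAbs(g,alpha=1.15))
E
```

```text
(no output)
```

View pics/f.png

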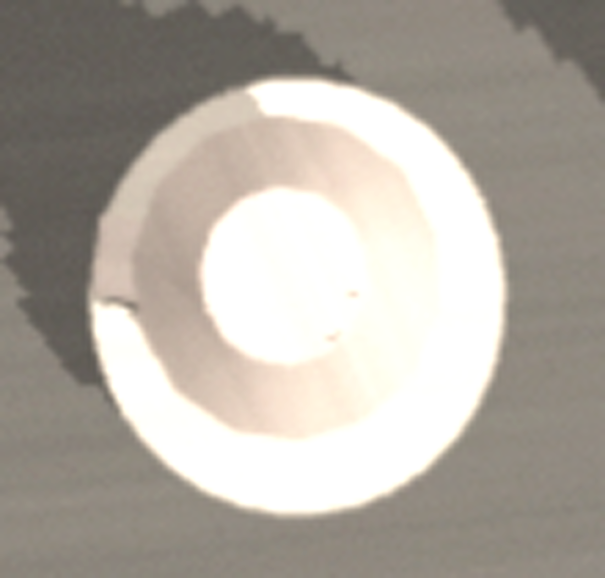

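```bash
python3 - <<'E'
from h import *
np.set_printoptions(precision=4,suppress=True)
c=cam("wrist");o=get_obs();tcp=o["eef_pos"]
C=lambda u,v,z:onz(c,[195+(u+.5)/5.5-.5,25+(v+.5)/5.5-.5],z)
ax=[C(284,275,.087),C(285,278,.079),C(297,297,.027)];print(*ax)
P=np.mean(ax,0)
for uv in[(97,217),(93,301),(137,303),(96,259)]:
    w=C(*uv,.071);d=w-P;print("key",uv,w,np.hypot(*d[:2])*1e3,np.degrees(np.arctan2(d[1],d[0])))
F=lambda u,v,z:onz(c,[(u+.5)/1.5-.5,(v+.5)/1.5-.5],z)
from scipy.spatial.transform import Rotation as R
w,x,y,z=o["tool_rot"];r=R.from_quat([x,y,z,w]).as_matrix();print(r)
for uv,off in[((384,486),23),((385,350),-17.5),((384,265),-39.5)]:
    q=r.T@(F(*uv,.155)-tcp);print("coll tool xy mm",q*1e3,off)
# stand features: hinge pin ends, base corners at z=.012
a,b=F(112,15,.0785),F(172,283,.0785);d=b-a;print("hinge mid",(a+b)/2,"y dir",np.degrees(np.arctan2(d[1],d[0]))-90, np.linalg.norm(d))
a,b=F(245,243,.012),F(563,210,.012);d=a-b;print("edge x dir",np.degrees(np.arctan2(d[1],d[0])))
E
```

```text
[ 0.5142 -0.0378  0.087 ] [ 0.5143 -0.038   0.079 ] [ 0.514  -0.0383  0.027 ]
key (97, 217) [ 0.5298 -0.0511  0.071 ] 20.428832821100954 -39.824671127560926
key (93, 301) [ 0.5336 -0.0438  0.071 ] 20.257553564606553 -16.621342647016117
key (137, 303) [ 0.5294 -0.0419  0.071 ] 15.76463576931687 -14.344116179119144
key (96, 259) [ 0.5316 -0.0475  0.071 ] 19.82610279725012 -28.37556267460355
[[-0.3759 -0.9267 -0.0001]
 [-0.9267  0.3759 -0.    ]
 [ 0.      0.0001 -1.    ]]
coll tool xy mm [-23.4366   0.45   -22.7067] 23
coll tool xy mm [ 16.5459   0.7223 -22.7049] -17.5
coll tool xy mm [ 38.5878   0.4809 -22.7039] -39.5
hinge mid [ 0.5982 -0.0546  0.0785] y dir -16.387593449196928 0.09658566110177406
edge x dir -16.140885937065054
```

Measurements agree well: the post axis is at (0.514,-0.038) and the key points to about -28.4°. I'll move above the post and turn by -96°.

Emit:
{"fn": "carry_out", "kwargs": {
  "rows": "-2 -8 0 -10.7;-3 -8 0 -10.7;-3 -8 0 -10.7;-3 -8 0 -10.7;-3 -8 0 -10.7;-3 -8 0 -10.7;-3 -8 0 -10.7;-3 -9 0 -10.7;-2 -9 0 -10.7;0 0 0 0"
}}

```text
t: 8.4
eef_pos: [0.5138, -0.0396, 0.1323]
tool_rot: [0.0, 0.245, 0.97, -0.0]
contact_force: [0.2, 0.4, -1.6]
gripper_width: 0.644
grasp_force: 54.0
```

Emit:
{"fn": "carry_out", "kwargs": {
  "rows": "0 0 -15 0;0 0 -15 0;0 0 -10 0;0 0 -8 0;0 0 -6 0;0 0 0 0"
}}

```text
t: 9.15
eef_pos: [0.5138, -0.0392, 0.0779]
tool_rot: [-0.0, 0.245, 0.969, -0.0]
contact_force: [-0.5, -0.6, -1.2]
gripper_width: 0.644
grasp_force: 54.1
```

Emit:
{"fn": "carry_out", "kwargs": {
  "rows": "0 1 0 0;0 0 -4 0;0 0 -4 0;0 0 -4 0;0 0 0 0;0 0 0 0"
}}

```text
t: 9.9
eef_pos: [0.514, -0.0381, 0.0663]
tool_rot: [-0.0, 0.245, 0.969, -0.0]
contact_force: [0.2, 0.0, -2.7]
gripper_width: 0.645
grasp_force: 54.1
```

The bottom is below the key top with no contact force, so the keyway is on the key.

Emit:
{"fn": "carry_out", "kwargs": {
  "rows": "0 0 -8 0;0 0 -8 0;0 0 -8 0;0 0 -6 0;0 0 -4 0;0 0 -2 0;0 0 -1 0;0 0 0 0;0 0 0 0"
}}

```text
t: 11.02
eef_pos: [0.5138, -0.0381, 0.0303]
tool_rot: [-0.0, 0.245, 0.969, 0.0]
contact_force: [-4.2, 0.4, 11.3]
gripper_width: 0.64
grasp_force: 55.6
```

Emit:
{"fn": "carry_out", "kwargs": {
  "rows": "0 0 0 0;0 0 0 0;0 0 0 0;0 0 0 0;0 0 20 0;0 0 40 0;0 0 50 0;0 0 60 0;0 0 0 0",
  "claw": 85
}}

```text
t: 12.15
eef_pos: [0.517, -0.0383, 0.2039]
tool_rot: [0.004, 0.245, 0.969, 0.002]
contact_force: [0.7, -0.4, -0.7]
gripper_width: 0.997
grasp_force: 0.0
```

```bash
python3 - <<'E'
from h import *
o=get_obs();print(o["eef_pos"],o["tool_rot"])
c=cam("scene");cv2.imwrite("pics/g.png",cv2.resize(c["img"][150:290,80:400],None,fx=2.5,fy=2.5,interpolation=cv2.INTER_CUBIC))
for n in("scene","top"):
  c=cam(n)
  for t in("thick_collar","thin_collar"):
    for r in place_of(n,t)[:3]: print(n,t,r["centre"],r["confidence"],onz(c,r["centre"],.027),onz(c,r["centre"],0))
E
```

```text
[ 0.5170211  -0.03829025  0.20389464] [0.00425067 0.24546735 0.96939405 0.00170224]
scene thick_collar [246.3, 224.0] 0.66 [ 0.51115038 -0.04030163  0.027     ] [ 0.48105697 -0.03220087  0.        ]
scene thin_collar [148.3, 256.5] 0.59 [ 0.55611515 -0.27604982  0.027     ] [ 0.52798042 -0.27821828  0.        ]
```

View pics/g.png

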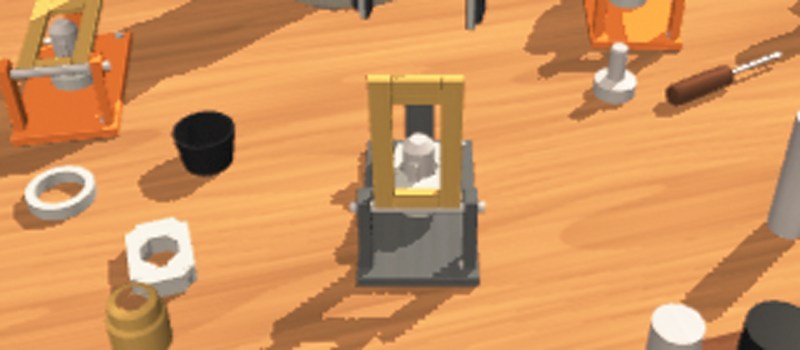

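The thick collar is seated on the shoulder, showing as the light area around (415,170). Next is the thin one.

Emit:
{"fn": "carry_out", "kwargs": {
  "rows": "-10 -30 0 0;-7 -36 0 7.5;-6 -36 0 7.5;-5 -36 0 7.5;-5 -36 0 7.5;-4 -36 0 0;-3 -32 0 0;0 0 0 0;0 0 0 0"
}}

```text
t: 13.62
eef_pos: [0.4737, -0.2793, 0.1985]
tool_rot: [-0.001, -0.014, 1.0, 0.0]
contact_force: [0.4, 0.1, -0.5]
gripper_width: 0.992
grasp_force: 0.0
```

```bash
python3 - <<'E'
from h import *
o=get_obs();print(o["eef_pos"],o["tool_rot"])
c=cam("wrist");cv2.imwrite("pics/i.png",c["img"])
pool=outline_of("wrist","thin_collar")+outline_of("wrist","thick_collar")
for r in pool: print(r["centre"],r["confidence"],r["pixels"].sum(),[fit(c,r["pixels"],(.526,-.282),h) for h in(.026,.020)])
E
```

```text
[ 0.47374152 -0.27931996  0.19848496] [-7.51331570e-04 -1.40859400e-02  9.99900391e-01  4.79268633e-04]
[246.9, 197.4] 0.69 3370 [(array([ 0.523 , -0.2849,  0.0268]), np.float64(0.0851)), (array([ 0.5235, -0.285 ,  0.0311]), np.float64(0.0393))]
[492.8, 225.9] 0.78 2921 [(array([ 0.526, -0.282, -1.5  ]), np.float64(1.0)), (array([ 0.526, -0.282, -1.5  ]), np.float64(1.0))]
```

View pics/i.png

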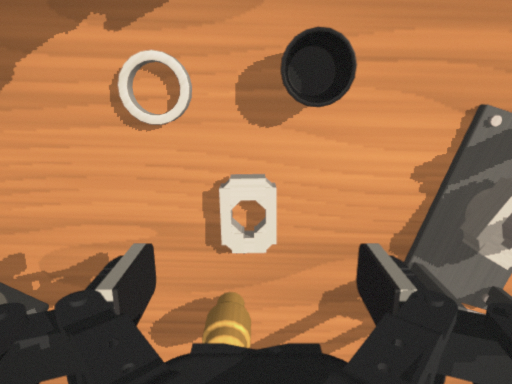

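The thin collar is at (248,214) with its keyway at the bottom (250,235), i.e. +x, and it is aligned with the gripper.

Emit:
{"fn": "carry_out", "kwargs": {
  "rows": "25 -3 -20 0;25 -3 -30 0;0 0 -45 0;0 0 -45 0;0 0 -35 0;0 0 -15 0;0 0 -6 0;0 0 0 0;0 0 0 0"
}}

```text
t: 14.9
eef_pos: [0.5249, -0.2865, 0.0046]
tool_rot: [0.001, -0.014, 1.0, -0.0]
contact_force: [0.2, -0.2, 0.9]
gripper_width: 0.996
grasp_force: 0.0
```

Emit:
{"fn": "carry_out", "kwargs": {
  "rows": "0 0 0 0;0 0 0 0;0 0 0 0;0 0 0 0;0 0 0 0;0 0 0 0",
  "claw": 40,
  "force": 50
}}

```text
t: 15.65
eef_pos: [0.5244, -0.2863, 0.0042]
tool_rot: [0.001, -0.014, 1.0, -0.0]
contact_force: [-0.6, 0.7, 5.8]
gripper_width: 0.636
grasp_force: 53.3
```

Emit:
{"fn": "carry_out", "kwargs": {
  "rows": "0 0 20 0;0 0 50 0;-5 30 60 0;-5 35 0 0;0 35 0 0;0 35 0 -10;0 38 0 -10;0 38 0 -10;0 37 0 0;0 0 0 0"
}}

```text
t: 16.9
eef_pos: [0.5143, -0.0365, 0.1298]
tool_rot: [-0.0, 0.243, 0.97, 0.001]
contact_force: [-0.6, -0.5, -1.3]
gripper_width: 0.641
grasp_force: 54.0
```

Emit:
{"fn": "carry_out", "kwargs": {
  "rows": "0 0 0 0;0 0 0 0"
}}

```text
t: 17.15
eef_pos: [0.5142, -0.0416, 0.1295]
tool_rot: [0.0, 0.246, 0.969, -0.0]
contact_force: [-0.7, -0.1, -1.7]
gripper_width: 0.642
grasp_force: 54.0
```

```bash
python3 - <<'E'
from h import *
o=get_obs();print(o["eef_pos"],o["tool_rot"],o["gripper_width"])
c=cam("wrist");cv2.imwrite("pics/j.png",cv2.resize(c["img"][120:,100:410],None,fx=2.2,fy=2.2,interpolation=cv2.INTER_CUBIC))
E
```

```text
[ 0.51423097 -0.04164127  0.12945602] [ 2.26128246e-04  2.46352333e-01  9.69180307e-01 -1.01002511e-04] 0.6421294364634301
```

View pics/j.png

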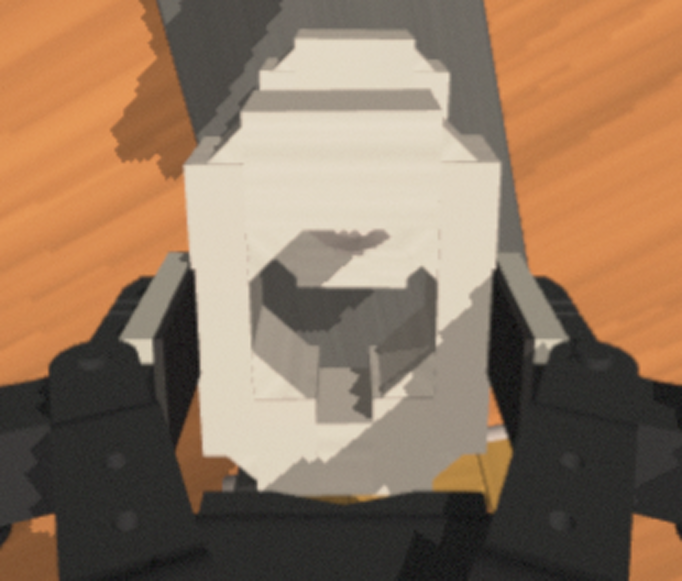

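The held thin collar shows its keyway end at (344,422) and its front edge at row 110. The seated collar lies behind it, in line.

```bash
python3 - <<'E'
from h import *
from scipy.spatial.transform import Rotation as R
c=cam("wrist");o=get_obs();w,x,y,z=o["tool_rot"];r=R.from_quat([x,y,z,w]).as_matrix();print(o["eef_pos"])
for u,v,off in[(344,422,23),(343,231,-17.5),(341,110,-39.5)]:
    P=onz(c,[100+(u+.5)/2.2-.5,120+(v+.5)/2.2-.5],.1453);print((r.T@(P-o["eef_pos"]))*1e3,off)
E
```

```text
[ 0.51426302 -0.0414299   0.12926968]
[-20.71750287   0.96890613 -16.02415341] 23
[ 19.01273224   0.81315325 -16.03612679] -17.5
[ 41.32693713   0.49020817 -16.04283253] -39.5
```

Emit:
{"fn": "carry_out", "kwargs": {
  "rows": "1.5 2.4 0 0;0 0 -15 0;0 0 -15 0;0 0 -10 0;0 0 -6 0;0 0 -2 0;0 0 0 0"
}}

```text
t: 18.12
eef_pos: [0.516, -0.0379, 0.0811]
tool_rot: [0.0, 0.245, 0.969, 0.0]
contact_force: [0.6, -0.8, -2.1]
gripper_width: 0.639
grasp_force: 54.0
```

Emit:
{"fn": "carry_out", "kwargs": {
  "rows": "0 -1 -3 0;0 0 -4 0;0 0 -4 0;0 0 -4 0;0 0 0 0;0 0 0 0"
}}

```text
t: 18.88
eef_pos: [0.5158, -0.0388, 0.066]
tool_rot: [-0.0, 0.245, 0.969, -0.0]
contact_force: [-0.2, -0.1, -2.4]
gripper_width: 0.64
grasp_force: 54.0
```

Emit:
{"fn": "carry_out", "kwargs": {
  "rows": "0 0 -4 0;0 0 -3 0;0 0 -1 0;0 0 -1 0;0 0 0 0;0 0 0 0"
}}

```text
t: 19.62
eef_pos: [0.5158, -0.0389, 0.0572]
tool_rot: [-0.0, 0.245, 0.969, 0.0]
contact_force: [-1.6, -0.9, 2.7]
gripper_width: 0.64
grasp_force: 54.3
```

Emit:
{"fn": "carry_out", "kwargs": {
  "rows": "0 0 -0.5 0;0 0 0 0;0 0 0 0"
}}

```text
t: 20.0
eef_pos: [0.5158, -0.0389, 0.0572]
tool_rot: [-0.0, 0.245, 0.969, 0.0]
contact_force: [-3.5, -0.2, 8.2]
gripper_width: 0.637
grasp_force: 55.2
```

Emit:
{"fn": "carry_out", "kwargs": {
  "rows": "0 0 0 0;0 0 0 0;0 0 0 0;0 0 0 0;0 0 20 0;0 0 50 0;0 0 62 0;0 0 62 0;0 0 9 0;0 0 0 0",
  "claw": 85
}}

```text
t: 21.25
eef_pos: [0.5159, -0.0386, 0.2597]
tool_rot: [0.0, 0.245, 0.969, 0.0]
contact_force: [0.4, -0.1, -0.7]
gripper_width: 0.997
grasp_force: 0.0
```

```bash
python3 - <<'E'
from h import *
o=get_obs();print(o["eef_pos"])
c=cam("wrist");a=cam("scene")
g=lambda i:cv2.resize(i,(390,390),interpolation=cv2.INTER_CUBIC)
cv2.imwrite("pics/k.png",np.hstack([g(c["img"][60:260,150:350]),g(a["img"][165:275,190:300])]))
for n,c in(("wrist",c),("scene",a)):
  for t,z in(("thick_collar",.027),("thin_collar",.053),("keeper_bar",.214)):
    for r in place_of(n,t)[:2]: print(n,t,r["centre"],r["confidence"],onz(c,r["centre"],z))
E
```

```text
[ 0.51586648 -0.038616    0.25966524]
wrist thin_collar [250.5, 161.3] 0.9 [ 0.51250488 -0.04150117  0.053     ]
wrist keeper_bar [288.8, 352.9] 0.71 [ 0.61114044 -0.06412272  0.214     ]
scene thin_collar [248.9, 216.2] 0.8 [ 0.51464177 -0.03463271  0.053     ]
scene keeper_bar [247.5, 184.6] 0.97 [ 0.60866114 -0.06330185  0.214     ]
scene keeper_bar [332.1, 121.4] 0.77 [0.40290686 0.2138155  0.214     ]
```

View pics/k.png

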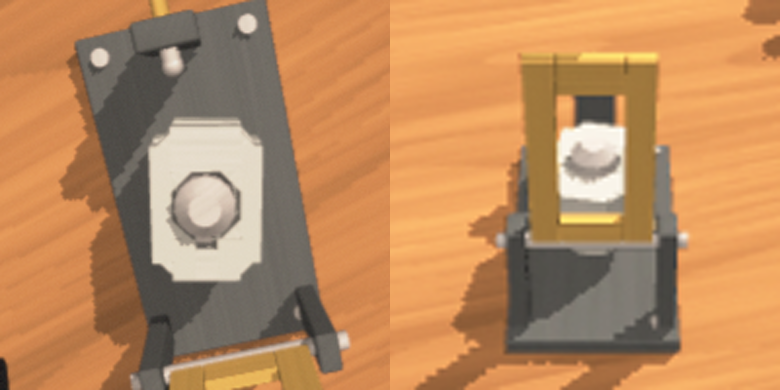

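Both collars look home, stacked flat with the post through the bores. The keeper leans back slightly, with its bar at about s=100 mm. I'll close the fingers and go behind it.

Emit:
{"fn": "carry_out", "kwargs": {
  "rows": "0 0 0 6;0 0 0 6;0 0 0 0;25 -7 0 0;25 -7 0 0;25 -7 0 0;25 -8 0 0;25 -7 0 0;0 0 0 0;0 0 0 0",
  "claw": 0,
  "force": 40
}}

```text
t: 22.9
eef_pos: [0.6401, -0.0748, 0.2591]
tool_rot: [-0.001, 0.143, 0.99, -0.0]
contact_force: [-1.0, 0.1, -0.3]
gripper_width: 0.004
grasp_force: 0.0
```

Emit:
{"fn": "carry_out", "kwargs": {
  "rows": "0 0 -15 0;0 0 -16 0;0 0 -15 0;0 0 0 0"
}}

```text
t: 23.4
eef_pos: [0.6396, -0.0745, 0.2115]
tool_rot: [-0.002, 0.143, 0.99, -0.0]
contact_force: [-0.8, 0.3, 0.7]
gripper_width: 0.002
grasp_force: 0.0
```

Emit:
{"fn": "carry_out", "kwargs": {
  "rows": "-9.6 2.8 0.5 0;-9.6 2.8 0.5 0;-9.6 2.8 0.5 0;-11.2 3.2 -1.2 0;-11.2 3.2 -1.2 0;-11.2 3.2 -1.2 0;0 0 0 0"
}}

```text
t: 24.28
eef_pos: [0.5772, -0.0563, 0.2112]
tool_rot: [-0.001, 0.142, 0.99, 0.0]
contact_force: [1.0, 0.6, 0.2]
gripper_width: 0.0
grasp_force: 0.0
```

Emit:
{"fn": "carry_out", "kwargs": {
  "rows": "-10.6 3 -4.2 0;-10.6 3 -4.2 0;-10.6 3 -4.2 0;-9.2 2.6 -7 0;-9.2 2.6 -7 0;-9.2 2.6 -7 0;0 0 0 0"
}}

```text
t: 25.15
eef_pos: [0.5177, -0.0397, 0.1771]
tool_rot: [-0.001, 0.142, 0.99, -0.0]
contact_force: [1.0, -0.2, 0.4]
gripper_width: -0.0
grasp_force: 0.0
```

```bash
python3 - <<'E'
from h import *
print(get_obs()["eef_pos"])
for n in("scene","top"):
  c=cam(n)
  s=np.radians(np.arange(0,100,1))
  ex=np.array([.961,-.276,0])
  P=np.array([.5142,-.038,0])+ex*(.085-.1355*np.cos(s))[:,None]+np.c_[0*s,0*s,.0785+.1355*np.sin(s)]
  q=proj(c,P)
  for r in place_of(n,"keeper_bar")[:3]:
    d=np.linalg.norm(q-r["centre"],axis=1);print(n,r["centre"],r["confidence"],"theta",d.argmin(),d.min())
E
```

```text
[ 0.51768476 -0.03974101  0.17706425]
scene [106.5, 150.7] 0.68 theta 61 141.7855676549808
scene [246.5, 168.3] 0.58 theta 57 1.4955842102321122
scene [332.2, 121.0] 0.55 theta 56 98.10054113417463
top [117.8, 286.3] 0.97 theta 0 180.81673736352204
top [380.1, 290.3] 0.64 theta 0 171.12477463963407
```

Emit:
{"fn": "carry_out", "kwargs": {
  "rows": "-8 2.4 -9 0;-8 2.4 -9 0;-8 2.4 -9 0;-6 1.8 -10.5 0;-6 1.8 -10.5 0;-6 1.8 -10.5 0;0 0 0 0"
}}

```text
t: 26.22
eef_pos: [0.4757, -0.0273, 0.1183]
tool_rot: [-0.001, 0.143, 0.99, -0.0]
contact_force: [-0.3, -1.3, -0.4]
gripper_width: 0.002
grasp_force: 0.0
```

```bash
python3 - <<'E'
from h import *
print(get_obs()["eef_pos"])
c=cam("scene")
s=np.radians(np.arange(0,100,1));ex=np.array([.961,-.276,0])
P=np.array([.5142,-.038,0])+ex*(.085-.1355*np.cos(s))[:,None]+np.c_[0*s,0*s,.0785+.1355*np.sin(s)]
q=proj(c,P)
for r in place_of("scene","keeper_bar")[:4]:
    d=np.linalg.norm(q-r["centre"],axis=1);print(r["centre"],r["confidence"],"theta",d.argmin(),d.min())
E
```

```text
[ 0.4757039  -0.02728841  0.11834488]
[106.5, 152.9] 0.8 theta 62 141.50390832343825
[248.4, 181.7] 0.67 theta 19 0.9965331023248291
```

Emit:
{"fn": "carry_out", "kwargs": {
  "rows": "-3 0.8 -8 0;-3 0.8 -8 0;0 0 -6 0;0 0 -4 0;0 0 -3 0;0 0 -2 0;0 0 0 0"
}}

```text
t: 27.2
eef_pos: [0.4709, -0.0259, 0.0881]
tool_rot: [-0.0, 0.143, 0.99, -0.0]
contact_force: [-0.3, -0.6, -0.2]
gripper_width: -0.004
grasp_force: 0.0
```

Emit:
{"fn": "carry_out", "kwargs": {
  "rows": "0 0 -2 0;0 0 -2 0;0 0 -2 0;0 0 0 0;0 0 0 0"
}}

```text
t: 27.82
eef_pos: [0.4711, -0.0258, 0.0825]
tool_rot: [0.0, 0.143, 0.99, 0.0]
contact_force: [-1.0, 0.4, 4.8]
gripper_width: -0.003
grasp_force: 2.2
```

Emit:
{"fn": "carry_out", "kwargs": {
  "rows": "0 0 -1.5 0;0 0 -1.5 0;0 0 0 0;0 0 0 0"
}}

```text
t: 28.32
eef_pos: [0.4712, -0.0258, 0.0815]
tool_rot: [-0.0, 0.143, 0.99, 0.001]
contact_force: [-10.3, 1.5, 35.7]
gripper_width: 0.001
grasp_force: 18.0
```

Emit:
{"fn": "carry_out", "kwargs": {
  "rows": "0 0 3 0;0 0 20 0;0 0 50 0;-30 10 50 0;-30 10 20 0;0 0 0 0;0 0 0 0"
}}

```text
t: 29.2
eef_pos: [0.4113, -0.0057, 0.2221]
tool_rot: [0.0, 0.142, 0.99, 0.0]
contact_force: [0.0, -0.6, 0.2]
gripper_width: -0.0
grasp_force: 0.0
```

```bash
python3 - <<'E'
from h import *
o=get_obs();print(o["eef_pos"],o["contact_force"])
s=np.radians(np.arange(-3,30,.5));ex=np.array([.961,-.276,0])
P=np.array([.5142,-.038,0])+ex*(.085-.1355*np.cos(s))[:,None]+np.c_[0*s,0*s,.0785+.1355*np.sin(s)]
for n in("scene","wrist","top"):
  c=cam(n);q=proj(c,P)
  for r in place_of(n,"keeper_bar")[:3]:
    d=np.linalg.norm(q-r["centre"],axis=1);i=d.argmin()
    if d[i]<15: print(n,r["centre"],r["confidence"],"theta",i*.5-3,d[i],"px/deg",np.linalg.norm(q[1]-q[0])*2)
  for t in("thin_collar","thick_collar"):
    for r in place_of(n,t)[:2]: print(n,t,r["confidence"],onz(c,r["centre"],.053))
E
```

```text
[ 0.41132376 -0.00573404  0.2220831 ] [ 0.04234355 -0.62042973  0.15013372]
scene [246.9, 196.4] 0.71 theta -1.5 0.7002562902733885 px/deg 0.7973864600170312
scene thin_collar 0.73 [ 0.5132394  -0.03547307  0.053     ]
scene thick_collar 0.64 [ 0.54262804 -0.04326446  0.053     ]
wrist [258.2, 238.6] 0.76 theta 0.0 5.337101330486347 px/deg 0.9077240571511292
```

The keeper reads about 0°, and the pressing height (81.5 mm) equals the shut face height. That means it snapped shut, because unsnapped it would stand 12 mm higher. The gripper is clear of everything.

```bash
python3 -c "
from station import *
print(hand_in())"
```

```text
the job is handed in; nothing more can be done
None
```

I handed the job in at about 29 s of the 72 s: both collars were home on the post and the keeper snapped shut, by camera and force readings, but the hand-in returned no verdict.

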